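# Close the ingredient tub: seat the lid, click the vent cap home and keep it pressed

### The job

The hinged lid of the white ingredient tub stands slightly open: first press its front edge down until it is fully shut. Then take the hollow round vent cap from the table, set it on the stud on top of the lid and press it down until it clicks and is fully home on its collar; keep pressing down firmly after the click and finish like that, with the gripper still pushing the cap down on the shut lid. Leave the other things on the table where they are.

Things in the scene. Friction and masses are not known exactly. Their poses are not given: they have to be found in the camera images.
- tub: White plastic ingredient tub, 170 (own x) x 140 (own y) mm, rim 85 mm above the table, fixed. Origin: centre of its underside. Its front is its own -x (roughly towards the robot, yaw up to 20 degrees either way); the lid hinge runs along the far (+x) rim. A second, already capped tub at the right side of the table is not part of the job.
- lid (a joint): Hinge of the grey lid (8 mm thick, overhanging the tub by 3 to 4 mm), rad: 0 = fully shut (level, its top 93 mm above the table), positive = front edge up; at most 0.2. The hinge is stiff (about 0.9 N m friction): the lid stays where it is left, and 4 to 7 N down on the tab shuts it.
- tab (a point): Centre of the top of the thumb tab (50 mm wide, 24 mm deep, 10 mm thick) at the middle of the lid's front edge, 176 mm from the hinge line; 97 mm above the table when the lid is shut. Press straight down here.
- stud (a point): Foot of the stud on the lid: centre of the top of its round collar (52 mm across), 80 mm in front of the hinge line; 97 mm above the table when the lid is shut. z: up along the stud. The grey post is 21 mm thick, tapering from 16 mm up to a 12 mm wide tip 24 mm above this point; four sprung balls bulge out to 30 mm across, 9 mm above this point.
- cap: White plastic vent cap: plain upright cylinder, 40 mm diameter, 32 mm high, 25 to 50 g, closed on top, hollow and open below (33 mm bore, 28 mm deep) with an inner lip, 3 mm high, that narrows the mouth to 24 mm. It starts standing on the table open side down. Origin: centre of its lower edge; z: up to the closed top.
- cap_top (a point): Centre of the cap's closed top, 32 mm above its lower edge. How it snaps: set loosely on the stud, the cap's lower edge rests on the balls about 14 mm above the collar; it takes 8 to 15 N down to pass them, then the click: the resistance drops away and the balls draw it down onto the collar (cap origin at stud).
- puck: Bystander: solid flat white plastic jar lid, 48 mm across, 14 mm high, no hollow. Origin: centre of underside.
- ramekin: Bystander: small white ceramic cup, 60 mm across, 38 mm high, open on top. Origin: centre of underside.
- spice_a: Bystander: spice jar with white cap, 52 mm across, 105 mm high. Origin: centre of underside.
- spice_b: Bystander: second spice jar, same size as the first. Origin: centre of underside.
- bowl: Bystander: white bowl, 130 mm across, 50 mm high. Origin: centre of underside.
- spoon: Bystander: steel serving spoon lying on the table, along its own x. Origin: about its middle, underside.
- squeeze: Bystander: plain white squeeze bottle, 56 mm across, 150 mm high. Origin: centre of underside.
Things that resemble listed ones, but are neither listed nor needed, are in the scene too. Of the things that look like the cap, take the one that is farthest from the robot's base at the start. What is shaped like the tub but pink or yellow is not meant.

How it is judged:
On the way, in this order (a step that is already met when the one before it is completed fails the run):
1. the lid is pressed fully shut while the cap is still away from the stud (value of joint lid below 0.015 rad and distance between cap and stud above 0.06 m), for 0.2 s.
2. the cap has been pressed past the click, down onto its collar (z of cap in the frame of stud between -0.003 and 0.003 m and horizontal distance between cap and stud below 0.004 m and angle between the z axis of cap and the z axis of stud, either way round below 0.1 rad and angle between cap's own z axis and vertical below 0.15 rad and value of joint lid below 0.015 rad), for 0.2 s.
At the end, for the whole second after the job is handed in: The lid is shut (hinge below 0.015 rad); the cap sits upright on the stud past the click, its lower edge within 3 mm of the collar and within 4 mm of the stud's axis; the fingers are still on the cap and press it down on the tub's lid with more than 4 N (all of step 2 and contact force between cap and tub above 4 N and contact force between the fingers and cap above 4 N); the arm keeps its last pose, push and grip.
It fails at once if another thing on the table is shifted by more than 30 mm (distance of any of puck, ramekin, spice_a, spice_b, bowl, spoon, squeeze from where it was at the start of the episode above 0.03 m).
It also fails if it takes over 54 s, if anything falls off the work surface, if the arm or the gripper's body presses on something with over 40 N, if the wrist force passes 120 N, or if a joint passes its speed limit or range.

### The arm

A 7-joint arm with a two-finger parallel gripper is mounted at the origin on the work surface. World frame = base frame: x ahead of the robot, y to its left, z up, the work surface at z = 0. Lengths are in m, angles in rad, forces in N, time in s.
With the tool pointing down it reaches from about 0.425 to 0.95 m from the base axis. Payload 16.7 kg.
Tool frame: the origin (TCP) lies at the very end of the fingers, on their centre line; the grasp point (between the pads) lies 19 mm behind it; z points along the fingers, y is the line along which they close (so a half turn about z gives the same grasp; the last joint's range is limited). The gripper opens to 94 mm and grips with 3 to 60 N. Pads are 16 mm wide; open, the fingers measure 119 mm over their backs; the gripper's body (75 mm by 177 mm) begins 78 mm behind the grasp point.
Start: joints at [1.198, 0.426, 0.074, 1.606, -0.034, 1.111, -0.067], TCP at [0.149, -0.658, 0.205] pointing down, gripper open.
Joint ranges: [-2.85, 2.85], [-0.5, 2.14], [-1.23, 1.37], [0.21, 2.46], [-1.02, 4.16], [0.16, 2.05], [-2.73, 2.73]. Speed limits (rad/s): [1.89, 1.89, 2.39, 2.39, 3.01, 3.01, 3.01].

### API

Orientations are given as a 3x3 rotation matrix whose columns are the frame's x, y, z axes.
In Python, from workcell import read_state, snapshot, camera_model, job_done, recognise, outline_of, mark_of gives the robot as it stands. The module is installed in compiled form; this text tells all that it offers.
- The arm moves only by the tool play_rows, never from a script. Its argument "motion" is one flat list of numbers, 4 for each row, row after row: the shift along the world's x, y, z in cm, then the turn about the world's z in degrees. In form: [tx, ty, tz, turn, tx, ty, tz, turn, ...]. A call has 1 to 12 rows; each row shifts and turns the commanded pose from where the row before left it; what a row does not reach is not made up. A row lasts 1/12 s, in which the tool goes at most 41.7 mm and 7.16 degrees, less where a joint would pass 70% of its speed; a pose out of reach is approached as far as the arm can. A call with a gripper value outside its range is refused whole. "jaw" is the opening, from 0 (shut) to 1 (fully open), set as the call begins (left out, the last holds). The fingers move at their own pace and stop on an object; the grip force is fixed at half the most. Time passes only in rows, so rows that do not move let the fingers close. It gives the time, the measured TCP pose, the force, the opening and the grip force at its end, in the units of the state.
- read_state(): the state, without advancing time (a new reading comes with each control period).
- snapshot(name): name is "side" or "top"; returns (picture, depth): 480x640x3 uint8, red, green, blue; 480x640 float32, m along the optical axis (not along the pixel's ray), 0 where there is no reading.
- camera_model(name): a dict with "fx", "fy", "cx", "cy" (pixels), "T" (4x4, takes a point from camera to world coordinates). Camera axes: x right, y down, z forward; pixel columns grow to the right and rows downward; lengths in m; the calibration is good to about 2 mm. A picture is of the moment at which its call begins. camera_model takes no time and is no camera call.
- job_done(): hands the job in; it is judged then, once.
Trained networks look in the newest picture that a camera, given by its name, has taken for a name from the list of things; names that differ only in an ending like _2 or _b are one class to them, and where a whole thing is asked for, a point or a joint stands for the part that bears it (a point fixed in the world has none). Each returns a list of dicts, best first, with "conf" (0 to 1); they miss things now and then, are a little off and sometimes report something else, mostly with a low value. They report only what shows in the picture. A call takes as long as a camera call. They do not tell look-alikes from the thing itself.
- recognise(camera, name): "bbox" ([left, top, right, bottom] in pixels, round what is visible of it).
- outline_of(camera, name): "mask" (480x640 bool, what is visible of it) and "bbox" ([left, top, right, bottom] in pixels, round what is visible of it).
- mark_of(camera, name): "location" ([column, row] in pixels: a listed point, or the origin of a listed thing).
The state is a dict: "time_s": time; "qpos": joint angles; "qd": joint speeds; "tau": joint torques, N m; "tcp_pos": TCP position; "ee_rot": TCP orientation; "contact_force": force on the tool from outside, world axes, zero at the start; "torque": the same for the moment, N m; "finger_gap": finger opening in m; "grip_force": force on a finger pad.
Only numpy, scipy, OpenCV 4.12 (cv2) and the standard library are available. Lean on these libraries where they do the work, as an engineer would, in place of code of your own. Each camera call takes 0.05 s, during which the arm holds its last target. There are 200 camera calls.

## Working session

There is one attempt and no reset: what is moved stays moved. The work goes in short steps, Python scripts to look and compute and a tool call to move; the robot and the scene stay as the last step left them, time stands still between calls to the robot, and variables do not carry over. Pictures are saved under pics/ and viewed, at most 10 in all, crops included, and the job is handed in when it is done.

Besides the shell and the picture viewer there is one more tool, called after "Call:" as name(argument=value, ...), one argument or row to a line, values as JSON. play_rows: Moves the arm, as the interface text tells. Its arguments: {"type":"object","properties":{"motion":{"type":"array"},"jaw":{"type":"number"}},"required":["motion"]}

```bash
mkdir -p pics; cat > h.py <<'E'
import numpy as np, cv2
from workcell import *
def world(cam,px,depth,r=2):
    m=camera_model(cam);u,v=px;ui,vi=int(round(u)),int(round(v))
    p=depth[max(vi-r,0):vi+r+1,max(ui-r,0):ui+r+1];p=p[p>0];d=np.median(p) if len(p) else np.nan
    return (m["T"]@[(u-m["cx"])/m["fx"]*d,(v-m["cy"])/m["fy"]*d,d,1])[:3]
def cloud(cam,depth):
    m=camera_model(cam);v,u=np.mgrid[:480,:640]
    P=np.stack([(u-m["cx"])/m["fx"]*depth,(v-m["cy"])/m["fy"]*depth,depth],-1)
    W=P@m["T"][:3,:3].T+m["T"][:3,3];W[depth==0]=np.nan
    return W
def save(n,im): cv2.imwrite("pics/"+n,im[...,::-1])
E
python3 - <<'E'
from h import *
np.set_printoptions(precision=3,suppress=True)
s=read_state();print(s["tcp_pos"],s["ee_rot"],s["time_s"])
for c in ("top","side"):
    im,d=snapshot(c);save(c+"0.png",im);np.savez(c+"0.npz",im=im,d=d)
    print(c,camera_model(c)["T"])
    for n in ("cap","tub","tab","stud"):
        for o in outline_of(c,n)[:6] if n in("cap","tub") else mark_of(c,n)[:4]:
            if "mask" in o:
                W=cloud(c,d)[o["mask"]];print(c,n,round(o["conf"],2),o["bbox"],np.nanmedian(W,0),np.nanmax(W[:,2]))
            else: print(c,n,round(o["conf"],2),o["location"],world(c,o["location"],d))
E
```

```text
[ 0.149 -0.658  0.205] [[ 0.975  0.221 -0.   ]
 [ 0.221 -0.975  0.001]
 [-0.    -0.001 -1.   ]] 0.0
top [[ 0.011 -0.983  0.182  0.246]
 [-1.    -0.01   0.007  0.006]
 [-0.005 -0.182 -0.983  1.44 ]
 [ 0.     0.     0.     1.   ]]
top cap 0.81 [412.6, 272.3, 432.5, 289.5] [ 0.417 -0.227  0.031] 0.03940294470129957
top cap 0.6 [428.5, 305.1, 450.8, 324.5] [ 0.342 -0.266  0.031] 0.04050683927238019
top cap 0.52 [423.1, 244.2, 440.3, 261.8] [ 0.492 -0.249  0.031] 0.040503228861131335
top tub 0.94 [250.3, 256.2, 321.9, 344.4] [0.373 0.085 0.094] 0.1272968974983948
top tub 0.82 [215.4, 148.5, 287.1, 238.1] [0.607 0.167 0.101] 0.13389420310732247
top tub 0.56 [101.2, 318.7, 193.6, 414.7] [0.218 0.379 0.094] 0.1296468222163618
top tab 0.76 [131.9, 408.5] [0.131 0.408 0.098]
top tab 0.72 [245.4, 227.6] [0.526 0.177 0.112]
top tab 0.68 [283.4, 337.7] [0.284 0.088 0.097]
top tab 0.42 [245.3, 184.5] [0.626 0.181 0.107]
top stud 0.91 [252.1, 184.6] [0.621 0.163 0.124]
top stud 0.9 [146.6, 362.0] [0.229 0.378 0.117]
top stud 0.74 [283.7, 294.4] [0.377 0.088 0.119]
top stud 0.28 [373.9, 192.9] [ 0.6
[... 335 characters left out ...]
 [377.0, 212.0, 390.9, 232.3] [ 0.414 -0.222  0.029] 0.03706548326058279
side tub 0.91 [205.1, 223.0, 286.2, 300.3] [0.586 0.19  0.096] 0.12970168225229273
side tub 0.79 [292.6, 243.1, 381.0, 328.0] [0.36  0.111 0.092] 0.12246701437583263
side tub 0.58 [256.0, 345.8, 361.6, 461.6] [0.206 0.4   0.092] 0.12326627393102496
side tub 0.51 [201.1, 223.1, 286.4, 277.6] [0.607 0.176 0.102] 0.12970168225229273
side tab 0.89 [362.1, 287.9] [0.288 0.09  0.098]
side tab 0.86 [266.7, 262.0] [0.523 0.18  0.111]
side tab 0.77 [337.2, 420.7] [0.134 0.402 0.098]
side tab 0.26 [154.5, 315.7] [0.672 0.438 0.032]
side stud 0.92 [306.4, 384.5] [0.223 0.387 0.118]
side stud 0.85 [332.6, 267.2] [0.379 0.091 0.114]
```

View pics/top0.png

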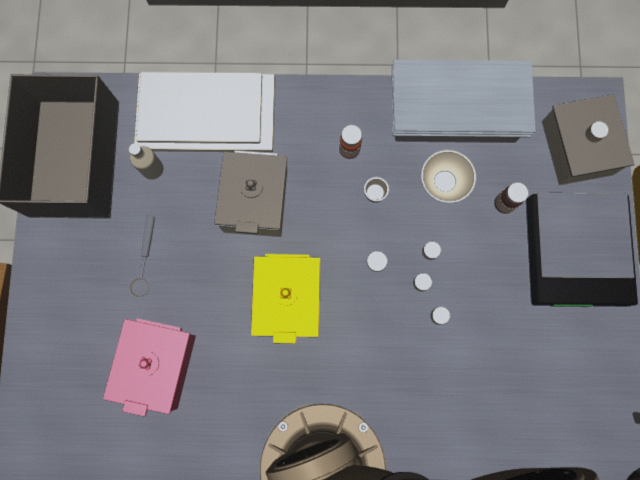

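View pics/side0.png

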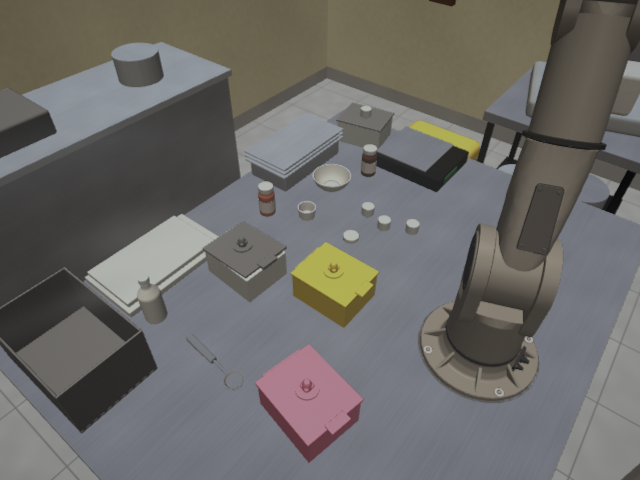

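The top view shows the grey-lidded target tub, with its stud at (252,185) and tab at (247,227). There are three cap look-alikes. The farthest from the base is at (432,250), about (0.49,-0.25); the flat puck is at (377,261). The side view agrees: cap at (368,209) and tub at (245,260).

```bash
cat >> h.py <<'E'
def capfit(c,d,x,y,z0,z1,r=.035):
    W=cloud(c,d);k=(np.hypot(W[...,0]-x,W[...,1]-y)<r)&(W[...,2]>z0)&(W[...,2]<z1)
    P=W[k]
    if len(P)<8: return None
    (a,b),rad=cv2.minEnclosingCircle((P[:,:2]*1000).astype(np.float32))
    return a/1000,b/1000,rad/1000,P.mean(0),np.median(P[:,2]),len(P)
E
python3 - <<'E'
from h import *
np.set_printoptions(precision=4,suppress=True)
for c in("top","side"):
    f=np.load(c+"0.npz");d=f["d"]
    print(c,"cap",capfit(c,d,.492,-.247,.027,.045,.04))
    print(c,"studtip",capfit(c,d,.612,.167,.118,.15,.04))
    W=cloud(c,d);k=(abs(W[...,0]-.6)<.16)&(abs(W[...,1]-.165)<.11)&(W[...,2]>.087)&(W[...,2]<.118)
    k=cv2.morphologyEx(k.astype(np.uint8),cv2.MORPH_OPEN,np.ones((15,15)))>0
    P=W[k];print(c,"lid",len(P),cv2.minAreaRect((P[:,:2]*1000).astype(np.float32)))
    A=np.c_[P[:,:2],np.ones(len(P))];
    for _ in range(3):
        q=np.linalg.lstsq(A,P[:,2],rcond=None)[0];e=abs(A@q-P[:,2])<.003;A=A[e];P=P[e]
    print("plane",q,"rms",np.std(A@q-P[:,2]),"slope dir deg",np.degrees(np.arctan2(-q[1],-q[0])),"tilt",np.hypot(*q[:2]))
E
```

```text
top cap (0.4936591796875, -0.25133644104003905, 0.019927112579345704, array([ 0.4937, -0.2512,  0.0325]), np.float64(0.032259897151829864), 216)
top studtip (0.6223989868164063, 0.16671673583984375, 0.013377172470092773, array([0.6216, 0.1679, 0.1249]), np.float64(0.12472569213459594), 80)
top lid 4046 ((616.17333984375, 169.43951416015625), (147.3803253173828, 176.2479248046875), 85.34248352050781)
plane [-0.0813  0.0035  0.1504] rms 0.0016122219190967786 slope dir deg -2.442326857205629 tilt 0.08132741583579897
side cap (0.4914945373535156, -0.25440196228027345, 0.02308150291442871, array([ 0.4935, -0.2511,  0.0324]), np.float64(0.03258181165852014), 91)
side studtip (0.6228881225585937, 0.17091305541992188, 0.01135477066040039, array([0.6225, 0.1703, 0.1234]), np.float64(0.1226259440075046), 39)
side lid 1344 ((589.8452758789062, 187.13955688476562), (148.72076416015625, 143.14227294921875), 47.080352783203125)
plane [-0.085  -0.0046  0.1536] rms 0.0014234464107884444 slope dir deg 3.1313514013497072 tilt 0.08511555150367708
```

Call:
play_rows(
  motion=[3.5,2,0,0,3.5,2,0,0,3.5,2,0,0,3.5,2,0,0,3.5,2,0,0,3.5,2,0,0,3.5,2,0,0,3.5,2,0,0,3.5,2,0,0,2,3,0,0,0,4,0,0,0,4,0,0],
  jaw=0,
)

```text
time_s: 1.5
tcp_pos: [0.485, -0.3664, 0.2048]
ee_rot: [[0.975, 0.222, -0.0], [0.222, -0.975, 0.0], [-0.0, -0.001, -1.0]]
contact_force: [0.3, 0.4, 0.6]
finger_gap: 0.0178
grip_force: 0.0
```

Call:
play_rows(
  motion=[0,4,0,0,0,4,0,0,0,4,0,0,0.4,4,0,0,0.4,4,0,0,0.4,4,0,0,0.5,4,0,0,0.5,4,0,0,0.5,4,0,0,0.5,4,0,0,0.5,4,0,0,0.4,4,0,0],
)

```text
time_s: 2.5
tcp_pos: [0.5251, 0.1136, 0.2058]
ee_rot: [[0.975, 0.221, 0.001], [0.221, -0.975, 0.0], [0.001, 0.0, -1.0]]
contact_force: [1.0, -0.4, -0.1]
finger_gap: 0.0004
grip_force: 0.0
```

Call:
play_rows(
  motion=[0,4,0,0,0,2.4,0,0,0,0,-3,0,0,0,-3,0,0,0,-2,0,0,0,-0.5,0,0,0,-0.3,0,0,0,-0.3,0,0,0,-0.3,0,0,0,-0.3,0,0,0,-0.3,0,0,0,0,0],
)

```text
time_s: 3.5
tcp_pos: [0.5253, 0.1759, 0.1056]
ee_rot: [[0.975, 0.221, 0.001], [0.221, -0.975, 0.0], [0.001, -0.0, -1.0]]
contact_force: [0.1, 0.9, 1.5]
finger_gap: 0.0006
grip_force: 0.5
```

Call:
play_rows(
  motion=[0,0,-0.3,0,0,0,-0.3,0,0,0,-0.3,0,0,0,-0.2,0,0,0,0,0,0,0,0,0],
)

```text
time_s: 4.0
tcp_pos: [0.5253, 0.176, 0.0966]
ee_rot: [[0.975, 0.221, 0.001], [0.221, -0.975, -0.0], [0.001, 0.001, -1.0]]
contact_force: [-17.1, -5.3, 44.2]
finger_gap: 0.0006
grip_force: 22.7
```

Call:
play_rows(
  motion=[0,0,2,0,0,0,4,0,0,0,4,0,0,-4,0,0,0,-4,0,0,0,-4,0,0,-0.4,-4,0,0,-0.4,-4,0,0,-0.4,-4,0,0,-0.5,-4,0,0,-0.5,-4,0,0,-0.5,-4,0,0],
  jaw=1,
)

```text
time_s: 5.0
tcp_pos: [0.4974, -0.1866, 0.1943]
ee_rot: [[0.975, 0.221, 0.0], [0.221, -0.975, -0.0], [0.0, 0.0, -1.0]]
contact_force: [1.2, -0.2, 0.6]
finger_gap: 0.0767
grip_force: 0.0
```

```bash
python3 - <<'E'
from h import *
np.set_printoptions(precision=4,suppress=True)
print(read_state()["tcp_pos"])
for c in("top","side"):
    im,d=snapshot(c);np.savez(c+"1.npz",im=im,d=d)
    if c=="top": save("top1.png",cv2.resize(im[130:260,190:460],None,fx=2.9,fy=2.9,interpolation=cv2.INTER_CUBIC))
    print(c,"studtip",capfit(c,d,.622,.167,.113,.15,.03))
    print(c,"cap",capfit(c,d,.493,-.251,.027,.04,.035))
    W=cloud(c,d);k=(abs(W[...,0]-.6)<.16)&(abs(W[...,1]-.165)<.11)&(W[...,2]>.087)&(W[...,2]<.118)
    k=cv2.morphologyEx(k.astype(np.uint8),cv2.MORPH_OPEN,np.ones((15,15)))>0
    P=W[k];r=cv2.minAreaRect((P[:,:2]*1000).astype(np.float32));print(c,"lid",len(P),r)
    A=np.c_[P[:,:2],np.ones(len(P))]
    for _ in range(3):
        q=np.linalg.lstsq(A,P[:,2],rcond=None)[0];e=abs(A@q-P[:,2])<.003;A=A[e];P=P[e]
    print("plane",q)
    for n in("stud","tab"):
        for o in mark_of(c,n): print(n,o["conf"],o["location"],world(c,o["location"],d,0)) 
E
```

```text
[ 0.4974 -0.1866  0.1943]
top studtip (0.61858642578125, 0.16799641418457031, 0.011744410514831542, array([0.6197, 0.1679, 0.119 ]), np.float64(0.11861084802266508), 60)
top cap None
top lid 1332 ((583.8965454101562, 163.5126953125), (139.68453979492188, 97.0980224609375), 2.6559760570526123)
plane [-0.0054 -0.0035  0.0987]
stud 0.96 [146.9, 360.8] [0.2318 0.3784 0.1122]
stud 0.83 [283.7, 290.8] [0.3845 0.0879 0.1198]
stud 0.57 [252.7, 186.6] [0.6187 0.1628 0.1173]
tab 0.8 [134.9, 411.7] [0.1248 0.4014 0.0979]
tab 0.71 [245.3, 229.9] [0.5235 0.1788 0.0964]
tab 0.62 [284.1, 338.0] [0.2838 0.0863 0.0972]
side studtip (0.6188819580078125, 0.1686995391845703, 0.010881248474121094, array([0.6196, 0.1698, 0.1179]), np.float64(0.1180770109353555), 35)
side cap (0.49318701171875, -0.2543385162353516, 0.02349449920654297, array([ 0.4937, -0.251 ,  0.0322]), np.float64(0.032437878388135055), 91)
side lid 1373 ((605.5330200195312, 169.4061279296875), (133.1634979248047, 148.26702880859375), 46.427093505859375)
plane [ 0.001  -0.0007  0.0929]
stud 0.81 [306.2, 388.7] [0.2205 0.3918 0.1108]
stud 0.8 [241.2, 248.1] [0.6202 0.1761 0.0982]
stud 0.72 [330.5, 269.8] [0.3855 0.0909 0.099 ]
tab 0.95 [363.1, 287.6] [0.2872 0.0869 0.0972]
tab 0.89 [268.4, 265.8] [0.5194 0.1791 0.0987]
tab 0.58 [337.4, 421.8] [0.133  0.4025 0.0956]
```

View pics/top1.png

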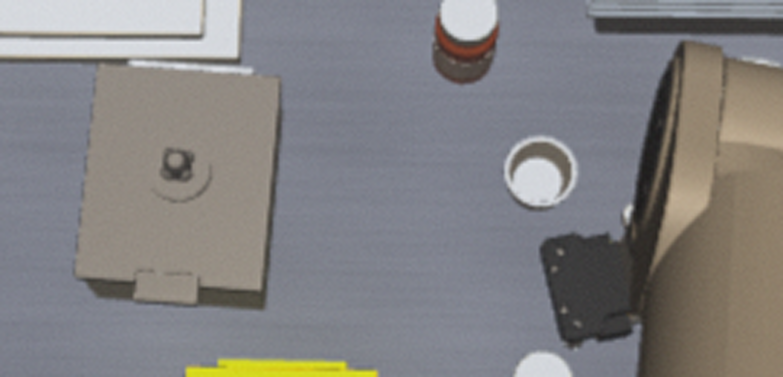

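Call:
play_rows(
  motion=[-0.2,-3.2,0,0,-0.2,-3.2,0,0,0,0,-4,0,0,0,-4,0,0,0,-4,0,0,0,-3,0,0,0,-2,0,0,0,-1,0,0,0,-0.6,0,0,0,0,0,0,0,0,0],
)

```text
time_s: 6.22
tcp_pos: [0.4949, -0.2481, 0.0094]
ee_rot: [[0.975, 0.222, 0.001], [0.222, -0.975, -0.0], [0.001, 0.001, -1.0]]
contact_force: [0.2, -0.0, 0.3]
finger_gap: 0.0939
grip_force: 0.0
```

Call:
play_rows(
  motion=[0,0,0,0,0,0,0,0,0,0,0,0,0,0,0,0,0,0,0,0,0,0,0,0,0,0,0,0,0,0,0,0,0,0,0,0,0,0,0,0],
  jaw=0,
)

```text
time_s: 7.05
tcp_pos: [0.4941, -0.2483, 0.0085]
ee_rot: [[0.975, 0.221, 0.0], [0.221, -0.975, 0.0], [0.0, -0.0, -1.0]]
contact_force: [-0.0, -0.5, 2.1]
finger_gap: 0.0398
grip_force: 30.0
```

Call:
play_rows(
  motion=[0,0,2,0,0,0,4,0,0,0,4,0,0,0,4,0,0,0,2.5,0,1,3.6,0,0,1,3.6,0,0,1,3.6,0,0,1,3.6,0,0,1,3.6,0,0,1,3.6,0,0,1,3.6,0,0],
)

```text
time_s: 8.05
tcp_pos: [0.5642, 0.0055, 0.1735]
ee_rot: [[0.975, 0.221, 0.0], [0.221, -0.975, 0.0], [0.0, 0.0, -1.0]]
contact_force: [1.5, 0.3, -0.7]
finger_gap: 0.0399
grip_force: 30.0
```

Call:
play_rows(
  motion=[1,3.6,0,0,1,3.6,0,0,1,3.6,0,0,1,3.0,0,0,1,2.0,0,0,0.6,0.7,0,0,0,0,0,0,0,0,0,0],
)

```text
time_s: 8.72
tcp_pos: [0.6199, 0.1679, 0.173]
ee_rot: [[0.975, 0.221, -0.001], [0.221, -0.975, -0.001], [-0.001, 0.0, -1.0]]
contact_force: [-0.6, -0.5, -0.4]
finger_gap: 0.0395
grip_force: 30.0
```

```bash
python3 - <<'E'
from h import *
np.set_printoptions(precision=4,suppress=True)
s=read_state();print(s["tcp_pos"],s["finger_gap"],s["grip_force"])
im,d=snapshot("side");np.savez("side2.npz",im=im,d=d)
save("side2.png",cv2.resize(im[170:310,170:340],None,fx=4,fy=4,interpolation=cv2.INTER_CUBIC))
for n in("cap","cap_top","stud","tab"):
    for o in mark_of("side",n): print(n,o["conf"],o["location"],world("side",o["location"],d,1))
m=camera_model("side")
for p in ([.62,.1685,.097],[.62,.1685,.121],list(s["tcp_pos"]-[0,0,.0085])):
    q=np.linalg.inv(m["T"])@[*p,1];print(m["fx"]*q[0]/q[2]+m["cx"],m["fy"]*q[1]/q[2]+m["cy"])
E
```

```text
[0.6199 0.1679 0.173 ] 0.0395288509969439 29.99977338127792
cap 0.58 [414.6, 227.6] [ 0.3281 -0.2583  0.0282]
cap 0.57 [239.9, 230.0] [0.6067 0.183  0.1769]
cap 0.49 [381.8, 225.6] [ 0.4155 -0.2128  0.0192]
cap_top 0.76 [239.8, 216.4] [0.6271 0.1601 0.1959]
cap_top 0.75 [385.2, 218.3] [ 0.4179 -0.2333  0.0336]
cap_top 0.73 [412.4, 225.3] [ 0.337  -0.2595  0.0317]
stud 0.94 [306.9, 388.0] [0.2204 0.3897 0.1107]
stud 0.66 [331.5, 268.6] [0.38   0.0944 0.1102]
stud 0.65 [242.6, 249.2] [0.6144 0.1766 0.098 ]
tab 0.93 [363.9, 289.0] [0.2826 0.0903 0.0983]
tab 0.92 [264.6, 267.0] [0.5262 0.1864 0.0958]
tab 0.67 [339.2, 419.0] [0.1332 0.3963 0.097 ]
243.2979674422942 246.87798132618016
242.39849131051264 240.44336509806786
240.89043187138628 228.26658553821065
```

View pics/side2.png

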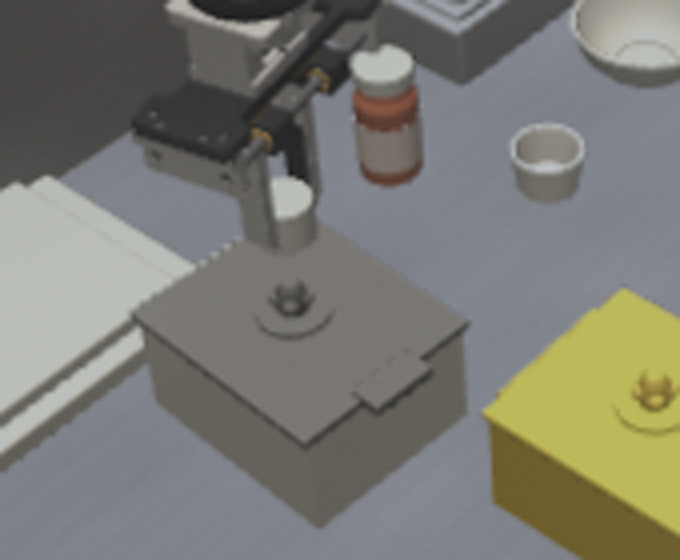

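The cap hangs upright in the fingers above the stud: cap at (290,215) in the crop, stud at (290,300), and the lid is shut. I'm lowering it now.

Call:
play_rows(
  motion=[0,0,-2,0,0,0,-1,0,0,0,-0.5,0,0,0,-0.5,0,0,0,-0.3,0,0,0,-0.3,0,0,0,-0.2,0,0,0,-0.2,0,0,0,0,0,0,0,0,0],
)

```text
time_s: 9.8
tcp_pos: [0.6202, 0.1687, 0.1236]
ee_rot: [[0.975, 0.221, 0.0], [0.221, -0.975, 0.0], [0.0, -0.0, -1.0]]
contact_force: [-0.4, 0.5, -0.8]
finger_gap: 0.0392
grip_force: 30.0
```

Call:
play_rows(
  motion=[0,0,-0.2,0,0,0,-0.2,0,0,0,-0.2,0,0,0,0,0,0,0,0,0],
)

```text
time_s: 10.22
tcp_pos: [0.6213, 0.1689, 0.1184]
ee_rot: [[0.975, 0.221, 0.003], [0.221, -0.975, 0.001], [0.003, -0.0, -1.0]]
contact_force: [2.9, -0.2, 8.1]
finger_gap: 0.0393
grip_force: 30.0
```

Call:
play_rows(
  motion=[0.1,0,-0.2,0,0,0,-0.2,0,0,0,-0.2,0,0,0,0,0,0,0,0,0],
)

```text
time_s: 10.63
tcp_pos: [0.6213, 0.1689, 0.1111]
ee_rot: [[0.975, 0.221, 0.0], [0.221, -0.975, 0.0], [0.0, -0.0, -1.0]]
contact_force: [4.1, 1.0, -5.8]
finger_gap: 0.0394
grip_force: 30.0
```

Call:
play_rows(
  motion=[0.1,0,-0.2,0,0,0,-0.2,0,0,0,-0.2,0,0,0,0,0,0,0,0,0],
)

```text
time_s: 11.05
tcp_pos: [0.6218, 0.1687, 0.1055]
ee_rot: [[0.975, 0.221, -0.001], [0.221, -0.975, -0.0], [-0.001, 0.0, -1.0]]
contact_force: [-1.3, -0.5, 2.2]
finger_gap: 0.0394
grip_force: 30.0
```

Call:
play_rows(
  motion=[0,0,-0.1,0,0,0,-0.1,0,0,0,0,0,0,0,0,0],
)

```text
time_s: 11.38
tcp_pos: [0.6219, 0.1687, 0.1053]
ee_rot: [[0.975, 0.221, 0.0], [0.221, -0.975, -0.0], [0.0, 0.0, -1.0]]
contact_force: [-11.9, -4.4, 27.4]
finger_gap: 0.0395
grip_force: 30.0
```

```bash
python3 - <<'E'
from h import *
np.set_printoptions(precision=4,suppress=True)
for c in("side","top"):
    im,d=snapshot(c)
    print(c,capfit(c,d,.6215,.169,.124,.137,.02))
    W=cloud(c,d);k=(abs(W[...,0]-.535)<.012)&(abs(W[...,1]-.1775)<.06);print("front edge z",np.nanmedian(W[k][:,2]))
    if c=="side": save("side3.png",cv2.resize(im[170:310,170:340],None,fx=4,fy=4,interpolation=cv2.INTER_CUBIC))
s=read_state();print(s["tcp_pos"],s["contact_force"],s["time_s"])
E
```

```text
side (0.6201318969726562, 0.1667858123779297, 0.019072839736938477, array([0.6164, 0.1651, 0.1288]), np.float64(0.12881914132035882), 82)
front edge z 0.09633710483221525
top None
front edge z 0.5579531467696934
[0.6219 0.1686 0.1053] [-12.2558  -4.0273  28.1039] 11.4833
```

View pics/side3.png

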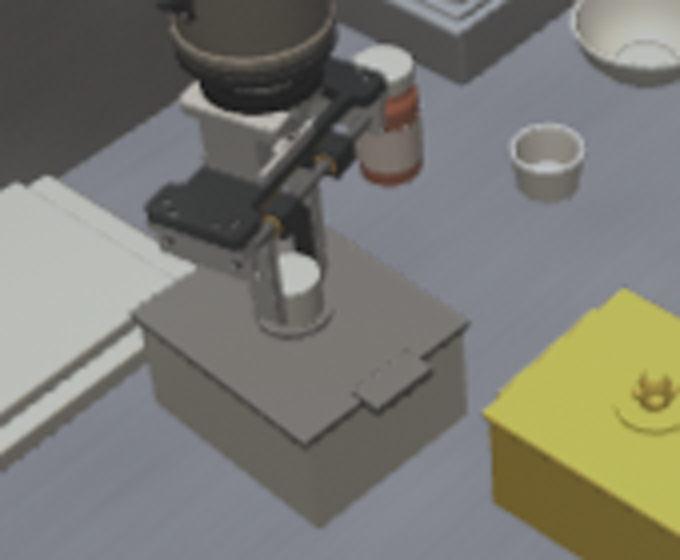

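The cap is seated on the collar at (292,310) in the crop. Its top is at z = 0.129 m, as expected when fully home. The lid is shut and the fingers are pushing down with about 28 N.

```bash
python3 -c "
from workcell import *
print(job_done())"
```

```text
the job is handed in; nothing more can be done
None
```

The job is handed in: the lid is shut, the cap has clicked home on its collar, and the gripper is still pushing it down with about 28 N; no pass/fail result came back.

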